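Seat a stone slab in the corner cradle and latch the keeper

ROBOT

A 6-joint arm with a two-finger parallel gripper is mounted at the origin on the work surface. World frame = base frame: x ahead of the robot, y to its left, z up, the work surface at z = 0. Lengths are in m, angles in rad, forces in N, time in s.
With the tool pointing down it reaches from about 0.35 to 1 m from the base axis. Payload 7.1 kg.
Tool frame: the origin (TCP) lies on the centre line of the jaws, within the pads' length; the fingertips stand ahead of it and the grasp point (between the pads) is the TCP (arm.tcp_to_tips is the z of the fingertips in the tool frame, in m); z points along the fingers, y is the direction in which the jaws open and shut (so a half turn about z gives the same grasp; the last joint's range is limited). The gripper opens to 85 mm and grips with 20 to 120 N. Pads are 22 mm wide; open, the fingers measure 114 mm over their backs; the gripper's body (76 mm by 85 mm) begins 54 mm behind the grasp point. The pads swing forward as they close: fully open they stand 13 mm farther back than shut.
Start: joints at [-1.253, 0.423, 1.63, -0, 1.089, -0.019], TCP at [0.207, -0.59, 0.25] pointing down, gripper open.
Joint ranges: [-3, 3], [-0.9, 2.11], [0.09, 2.58], [-1.31, 4.45], [0.11, 2.69], [-2.54, 2.54]. Speed limits (rad/s): [2.39, 2.39, 3.01, 3.14, 3.14, 3.14].

INTERFACE

Orientations are given as [roll, pitch, yaw] about the fixed x, y, z axes, in that order (R = Rz(yaw) Ry(pitch) Rx(roll)).
In Python, from plant import arm gives the robot as it stands.
- The arm moves only by the tool send_rows, never from a script. Its argument "deltas" is a list of rows, each a list of 3 entries, a list of its own where there are three numbers: the shift along the world's x, y, z in m, then the turn about the world's z in degrees, then the gripper's target within -1 to 1 (fully open at 1, half-way at 0, shut at -1). A call has 1 to 5 rows; each row is the pose to reach, as a shift and turn from the pose commanded when the call began; what a row does not reach only later rows make up. A row lasts 1/12 s, in which the tool goes at most 41.7 mm and 7.16 degrees, less where a joint would pass 70% of its speed; a pose out of reach is approached as far as the arm can. A call with a gripper value outside its range is refused whole. The fingers move at their own pace and stop on an object; "force" is the grip in N (left out, the last holds). Time passes only in rows, so rows that repeat a pose let the fingers close. It gives the time, the measured TCP pose, the force and the opening at its end, in the units of the state.
- arm.state(): the state, without advancing time (a new reading comes with each control period).
- arm.read_camera(name): name is "side" or "top"; returns a dict with "pixels" (384x512x3 uint8, red, green, blue), "depth" (384x512 float32, m along the optical axis (not along the pixel's ray), 0 where there is no reading), "fov_y" (degrees; the focal length in pixels is half the picture's height over the tangent of half this angle, whatever the lens; pixels are square), "cx", "cy" (the principal point, pixels), "rvec" (rotation vector, rad) and "tvec" (3), from world to camera coordinates, as OpenCV has them. Camera axes: x right, y down, z forward; pixel columns grow to the right and rows downward; lengths in m; the calibration is good to about 2 mm. A picture is of the moment at which its call begins.
- arm.sign_off(): hands the job in, once; it reports no verdict.
The state is a dict: "time_s": time; "joints": joint angles; "qvel": joint speeds; "joint_efforts": joint torques, N m; "ee_pos": TCP position; "tool_rot": TCP orientation; "ft_force": force on the tool from outside, world axes, zero at the start; "moment": the same for the moment, N m; "opening": finger opening in m.
Only numpy, scipy, OpenCV 4.12 (cv2) and the standard library are available. Lean on these libraries where they do the work, as an engineer would, in place of code of your own. Each camera call takes 0.05 s, during which the arm holds its last target. There are 200 camera calls.

TASK

Pick up the oblong marble slab, lay it flat on the sloping bed of the corner cradle, lengthwise along the fence on the keeper bar's side, while you still hold it (feel for the bed and press only lightly, never drop or knock it), then let go so that it slides down home against both fences. Once it is home, slide the keeper down its bar behind the slab until it clicks past its catch, and let go. Leave the other stones where they are.

Things in the scene. Friction and masses are not known exactly. Their poses are not given: they have to be found in the camera images.
- slab: oblong marble slab, 130 x 56 x 24 mm, about 0.47 kg (0.35 to 0.6), lying flat on the table. Origin: centre of its underside; x along its 130 mm length, y along its 56 mm width, z up out of its upper face. The only oblong one of three marble pieces.
- nest: sloping nest of the corner cradle, a fixture on the table, tilted 32 degrees, facing roughly to the robot, lowest at its locating corner. Origin: that corner, where the inner faces of both fences meet, level with the bed at its lowest setting, 48 mm above the table. x runs up along the long fence, y up along the end fence (both climb equally), z out of the bed, square to it
- home (a point): point in the nest at x = 65, y = 28, z = 0 mm, axes as the nest's: centre of the underside of a slab fully home with its length along x (if the bed is at its lowest). Long fence: inner face y = 0, x -12 to 122. End fence: inner face x = 0, y 0 to 152. Both are 12 mm thick steel, tops at z = 18 mm
- bed_middle (a point): point in the nest at x = 112, y = 75, z = 0 mm, axes as the nest's: middle of the white 222 x 148 mm bed plate. The plate is parallel to x and y but is set at an unmeasured 0 to 8 mm along z above this point and stays there: its height must be felt or seen. Bed and fences are slippery (friction about 0.08): a slab let go slides down by itself
- keeper (a joint): travel of the keeper in m along its 12 mm bar outside the long fence: 0 parked up the slope, grows as it slides along the nest's -x to an end stop at 0.045. Starts at 0 to 0.010; 2 N of friction. From 0.028 a sprung ball climbs a ridge: push rises to about 7 N, then drops at the click; latched from 0.042 on
- keeper_arm (a point): middle of the lower face of the keeper's steel arm (14 mm thick, reaches over the bed to nest y = 36, z 13 to 27 mm); this point is at nest x = 177 mm minus the travel, y = 9, z = 20 mm. Latched, the arm stands 2 mm behind the end of a slab that is home
- keeper_post (a point): point on the keeper's upright black square grip post, 16 x 16 mm, 36 mm high, standing along the nest's z, sides along the nest's x and y, rising from a 30 x 28 x 28 mm block. This point lies on the post's axis, 14 mm below its top and 22 mm above the block's top; at nest x = 192 mm minus the travel, y = -32, z = 58 mm.
- square: square marble piece 90 x 90 x 24 mm lying flat, a bystander; origin at the centre of its underside
- disc: round marble disc, diameter 100 mm, 24 mm thick, lying flat, a bystander; origin at the centre of its underside
- vase: waisted cream onyx vase, 94 mm wide, 115 mm high, a bystander behind the cradle; origin at the centre of its foot
- tumbler: cream onyx tumbler, 68 mm wide, 85 mm high, a bystander; origin at the centre of its foot
- candle: dark green stone candle holder, 68 mm wide, 80 mm high, a bystander; origin at the centre of its foot
Not all that is in view belongs to the job. Leave any black or red look-alike of the slab alone.

How it is judged:
On the way, in this order (a step that is already met when the one before it is completed fails the run):
1. the slab, still held, touches the sloping bed and lies flat to it (within 6 degrees) (contact force between the fingers and slab above 1 N and contact force between slab and nest above 0.3 N and angle between the z axis of slab and the z axis of nest, either way round below 0.105 rad and x of slab in the frame of nest between 0.055 and 0.17 m and y of slab in the frame of nest between 0.02 and 0.13 m), for 0.2 s.
2. the slab, let go, lies home against both fences (within 3 mm) (contact force between the fingers and slab below 0.1 N and x of slab in the frame of nest between 0.062 and 0.068 m and y of slab in the frame of nest between 0.025 and 0.031 m and angle between the x axis of slab and the x axis of nest, either way round below 0.05 rad and angle between the z axis of slab and the z axis of nest, either way round below 0.05 rad), for 0.2 s.
3. the keeper has clicked past its catch (value of joint keeper above 0.041 m), for 0.2 s.
At the end, for the whole second after the job is handed in: The slab lies at rest flat on the bed with its length along the long fence, home against both fences (centre within 3 mm, turned less than 3 degrees), and the keeper is latched past its catch (travel over 41 mm) (x of slab in the frame of nest between 0.062 and 0.068 m and y of slab in the frame of nest between 0.025 and 0.031 m and z of slab in the frame of nest below 0.036 m and angle between the x axis of slab and the x axis of nest, either way round below 0.05 rad and angle between the z axis of slab and the z axis of nest, either way round below 0.05 rad and linear speed of slab below 0.02 m/s and value of joint keeper above 0.041 m); the robot touches nothing.
It fails at once if the slab is pressed or knocked against the cradle with more than 60 N (contact force between slab and nest above 60 N).
It fails at once if a bystander stone is moved more than 30 mm (distance of any of square, disc, vase, tumbler, candle from where it was at the start of the episode above 0.03 m).
It also fails if it takes over 54 s, if anything falls off the work surface, if the arm or the gripper's body presses on something with over 40 N, if the wrist force passes 120 N, or if a joint passes its speed limit or range.

## Working session

There is one attempt and no reset: what is moved stays moved. The work goes in short steps, Python scripts to look and compute and a tool call to move; the robot and the scene stay as the last step left them, time stands still between calls to the robot, and variables do not carry over. Pictures are saved under pics/ and viewed, about 8 in all and at most 12, crops included, and the job is handed in when it is done.

Besides the shell and the picture viewer there is one more tool, called after "Emit:" in YAML: its name, and indented under it one key for each argument. send_rows: Moves the arm, as the interface text tells. Its arguments: {"type":"object","properties":{"deltas":{"type":"array"},"force":{"type":"number"}},"required":["deltas"]}

```bash
mkdir -p pics; ls; cat > h.py <<'E'
import numpy as np, cv2
from plant import arm
def cam(n):
    c=arm.read_camera(n); c['R']=cv2.Rodrigues(np.array(c['rvec'],float))[0]; c['t']=np.array(c['tvec'],float).ravel()
    c['f']=c['pixels'].shape[0]/2/np.tan(np.radians(c['fov_y'])/2)
    v,u=np.mgrid[:384,:512]; d=c['depth']
    P=np.stack([(u-c['cx'])/c['f']*d,(v-c['cy'])/c['f']*d,d],-1)
    c['P']=(P-c['t'])@c['R']; c['P'][d==0]=np.nan   # world xyz per pixel
    return c
def proj(c,X):
    q=np.atleast_2d(X)@c['R'].T+c['t']; return np.c_[c['cx']+c['f']*q[:,0]/q[:,2],c['cy']+c['f']*q[:,1]/q[:,2]]
def save(c,name,crop=None,scale=1.5):
    im=c['pixels'][...,::-1]
    if crop: u0,v0,u1,v1=crop; im=im[v0:v1,u0:u1]
    cv2.imwrite('pics/'+name,cv2.resize(im,None,fx=scale,fy=scale,interpolation=cv2.INTER_CUBIC))
E
python3 - <<'E'
from h import *
import pickle
s=arm.state(); print(s['tool_rot'],s['ee_pos'],s['opening'],arm.tcp_to_tips,[a for a in dir(arm) if a[0]!='_'])
for n in('side','top'):
    c=cam(n); save(c,n+'0.png'); pickle.dump(c,open(n+'0.pkl','wb')); print(n,-c['R'].T@c['t'],c['f'],c['cx'],c['cy'],(c['depth']>0).mean())
E
```

```text
pics
[-3.14003454e+00 -8.80981447e-06  3.36799120e-01] [ 0.20640458 -0.58938226  0.24954172] 0.08540709159653863 0.019 ['PlanningError', 'read_camera', 'sign_off', 'state', 'tcp_to_tips']
side [-0.03026613  0.91213058  1.17807736] 409.78876450132697 259.65185363840124 187.98639041257718 0.9958394368489584
top [0.3235196  0.09064801 1.51319842] 404.22478234891344 247.64909610098556 188.63995885526737 0.9961446126302084
```

View pics/top0.png

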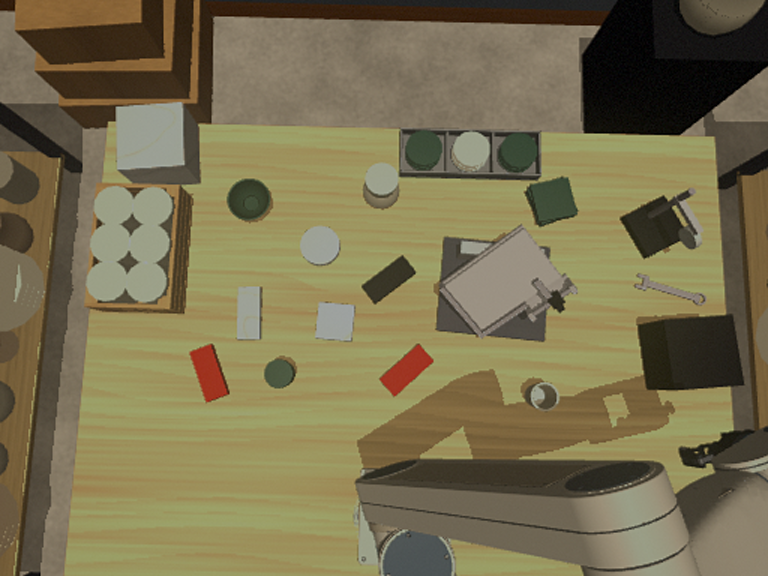

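View pics/side0.png

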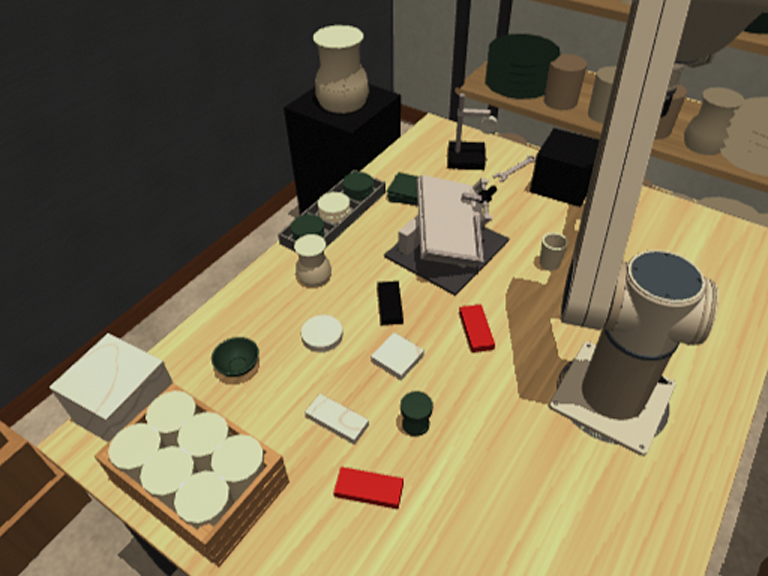

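```bash
cat > m.py <<'E'
from h import *
import pickle
res={}
for n in('top','side'):
    c=pickle.load(open(n+'0.pkl','rb')); P=c['P']; hsv=cv2.cvtColor(c['pixels'],cv2.COLOR_RGB2HSV)
    # slab: near-white top face at z~24mm
    m=((abs(P[...,2]-.024)<.008)&(hsv[...,1]<60)&(hsv[...,2]>120)).astype(np.uint8)
    for k in cv2.findContours(m,cv2.RETR_EXTERNAL,cv2.CHAIN_APPROX_NONE)[0]:
        if cv2.contourArea(k)<200: continue
        kk=k[:,0]; q=P[kk[:,1],kk[:,0]]
        r=np.c_[(kk[:,0]-c['cx'])/c['f'],(kk[:,1]-c['cy'])/c['f'],np.ones(len(kk))]@c['R']; o=-c['R'].T@c['t']
        X=o+r*((.024-o[2])/r[:,2])[:,None]
        (a,b),(w,h),an=cv2.minAreaRect((X[:,:2]*1000).astype(np.float32))
        print(n,'px',kk.mean(0).round(),'ctr',round(a),round(b),'size',round(w),round(h),'ang',round(an,1),'zmed',np.nanmedian(P[...,2][m>0]).round(4))
    # bed
    s=np.s_[140:240,285:390] if n=='top' else np.s_[110:185,270:345]
    Q=P[s].reshape(-1,3); Q=Q[np.isfinite(Q).all(1)&(Q[:,2]>.04)]
    best=0; rng=np.random.default_rng(0)
    for _ in range(500):
        a=Q[rng.choice(len(Q),3,False)]; nn=np.cross(a[1]-a[0],a[2]-a[0]); L=np.linalg.norm(nn)
        if L<1e-4: continue
        nn/=L; k=abs((Q-a[0])@nn)<.002
        if k.sum()>best: best=k.sum(); I=k
    B=Q[I]; ce=B.mean(0); nn=np.linalg.svd(B-ce,full_matrices=0)[2][2]; nn*=np.sign(nn[2])
    e1=np.cross([0,1,0],nn); e1/=np.linalg.norm(e1); e2=np.cross(nn,e1)
    st=P[s]; dist=(st-ce)@nn
    bm=(abs(dist)<.003).astype(np.uint8); bm=cv2.morphologyEx(bm,cv2.MORPH_OPEN,np.ones((3,3)))
    l,lab,stt,_=cv2.connectedComponentsWithStats(bm); bm=lab==1+np.argmax(stt[1:,4])
    U=np.c_[(st[bm]-ce)@e1,(st[bm]-ce)@e2]*1000
    (a,b),wh,an=cv2.minAreaRect(U.astype(np.float32))
    print(n,'tilt',np.degrees(np.arccos(nn[2])),'n',nn,'fall az',np.degrees(np.arctan2(nn[1],nn[0])),'plate size',wh,'ang',an,'ctr',ce+(a*e1+b*e2)/1000, bm.sum())
    print('  box',(ce+np.array([x*e1+y*e2 for x,y in cv2.boxPoints(((a,b),wh,an))])/1000).round(4).tolist())
c=pickle.load(open('top0.pkl','rb')); save(c,'nest_top.png',(280,140,400,240),5)
E
python3 m.py
```

```text
top px [223. 214.] ctr 459 181 size 89 89 ang 86.3 zmed 0.0245
top px [165. 208.] ctr 476 396 size 128 52 ang 3.1 zmed 0.0245
top px [213. 163.] ctr 650 227 size 92 94 ang 1.5 zmed 0.0245
top tilt 32.073230260183315 n [-0.52896167  0.04651292  0.84737011] fall az 174.97476482432975 plate size (28.637378692626953, 42.867515563964844) ang 6.093017101287842 ctr [ 0.4692945  -0.18751618  0.06968104] 61
  box [[0.4558, -0.1677, 0.0602], [0.4586, -0.2103, 0.0642], [0.4828, -0.2073, 0.0792], [0.48, -0.1647, 0.0751]]
side px [224. 277.] ctr 471 396 size 130 57 ang 2.3 zmed 0.0242
side px [265. 236.] ctr 454 183 size 90 89 ang 86.0 zmed 0.0242
side px [214. 220.] ctr 646 228 size 96 98 ang 33.6 zmed 0.0242
side tilt 31.54482398979928 n [-0.52192478  0.03600848  0.85223114] fall az 176.0533204086568 plate size (33.415672302246094, 18.792448043823242) ang 47.82556915283203 ctr [ 0.54540332 -0.16437491  0.11865024] 28
  box [[0.5298, -0.1704, 0.1093], [0.5414, -0.1831, 0.117], [0.561, -0.1583, 0.128], [0.5494, -0.1457, 0.1203]]
```

```bash
python3 - <<'E'
from h import *
import pickle
c=pickle.load(open('top0.pkl','rb')); a=c['pixels'][180:260,120:250,::-1]
d=c['pixels'][140:240,280:400,::-1]
a=cv2.resize(a,None,fx=3,fy=3); d=cv2.resize(d,None,fx=3.3,fy=3.3)
h=max(a.shape[0],d.shape[0]); p=lambda i:cv2.copyMakeBorder(i,0,h-i.shape[0],0,0,cv2.BORDER_CONSTANT)
cv2.imwrite('pics/both.png',np.hstack([p(a),p(d)]))
E
```

```text
(no output)
```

View pics/both.png

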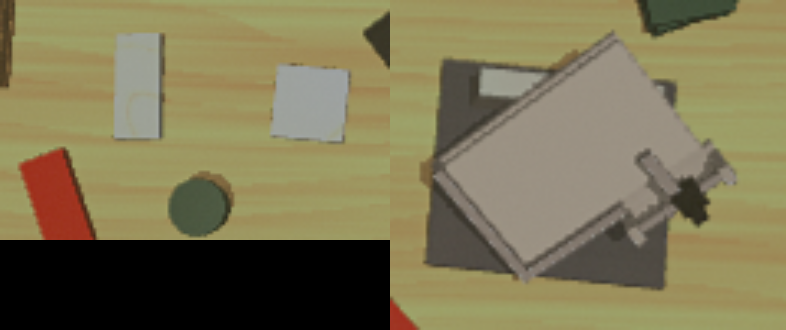

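```bash
cat > m2.py <<'E'
from h import *
import pickle
t=np.radians(32)
def axes(az): # uphill azimuth (deg)
    a=np.radians(az); up=np.array([np.cos(a)*np.cos(t),np.sin(a)*np.cos(t),np.sin(t)]); side=np.array([-np.sin(a),np.cos(a),0])
    return np.c_[(up-side)/2**.5,(up+side)/2**.5,np.cross((up-side),(up+side))/2]
out=[]
for n in('top','side'):
    c=pickle.load(open(n+'0.pkl','rb')); P=c['P']; hsv=cv2.cvtColor(c['pixels'],cv2.COLOR_RGB2HSV)
    u,v=((340,185) if n=='top' else (300,145))
    fm=c['pixels'].copy(); mk=np.zeros((386,514),np.uint8)
    cv2.floodFill(fm,mk,(u,v),(0,0,0),(9,)*3,(9,)*3,cv2.FLOODFILL_FIXED_RANGE|4); m=mk[1:-1,1:-1]>0
    er=cv2.erode(m.astype(np.uint8),np.ones((5,5)))>0
    B=P[er]; B=B[np.isfinite(B).all(1)]
    for _ in range(5):
        ce=np.median(B,0); A=np.c_[B[:,:2],np.ones(len(B))]; k=np.linalg.lstsq(A,B[:,2],rcond=None)[0]; r=B[:,2]-A@k; B=B[abs(r)<3*r.std()+1e-4]
    nn=np.array([-k[0],-k[1],1]); nn/=np.linalg.norm(nn); az=np.degrees(np.arctan2(k[1],k[0])); ce=B.mean(0)
    print(n,m.sum(),hsv[v,u],'resid',r.std(),'tilt',np.degrees(np.arccos(nn[2])),'uphill az',az,ce)
    cv2.imwrite(f'pics/mask_{n}.png',m*255); 
    k=max(cv2.findContours(m.astype(np.uint8),cv2.RETR_EXTERNAL,cv2.CHAIN_APPROX_NONE)[0],key=cv2.contourArea)[:,0]
    rr=np.c_[(k[:,0]-c['cx'])/c['f'],(k[:,1]-c['cy'])/c['f'],np.ones(len(k))]@c['R']; o=-c['R'].T@c['t']
    X=o+rr*(((ce-o)@nn)/(rr@nn))[:,None]
    N=axes(az); L=(X-ce)@N*1000
    print('  x ext',L[:,0].min(),L[:,0].max(),'y ext',L[:,1].min(),L[:,1].max())
    for ax,sg in((0,-1),(0,1),(1,-1),(1,1)):
        e=sg*L[:,ax]; sel=e>e.max()-6; q=L[sel]; f=np.polyfit(q[:,1-ax],q[:,ax],1) if sel.sum()>5 else [0,0]
        print('   edge',ax,sg,'n',sel.sum(),'slope deg',np.degrees(np.arctan(f[0])).round(2),'pos',np.median(q[:,ax]).round(1),'span',q[:,1-ax].min().round(),q[:,1-ax].max().round())
E
python3 m2.py
```

```text
top 2534 [ 18  38 155] resid 0.0030749760308038713 tilt 31.950775185246236 uphill az -4.26292426212952 [ 0.55559285 -0.20855008  0.12497145]
  x ext -111.17129708934438 111.06397322269494 y ext -103.12393638756285 70.39100690180834
   edge 0 -1 n 31 slope deg -0.33 pos -109.7 span -74.0 69.0
   edge 0 1 n 45 slope deg 0.03 pos 107.9 span -94.0 70.0
   edge 1 -1 n 15 slope deg 0.5 pos -100.6 span 13.0 99.0
   edge 1 1 n 54 slope deg -0.13 pos 68.8 span -111.0 107.0
side 1434 [ 17  41 201] resid 0.0034112207210276533 tilt 31.96981849694798 uphill az -4.158437789237353 [ 0.55158494 -0.20187594  0.12326489]
  x ext -100.22521712103394 112.89772641849173 y ext -82.21502701818794 67.46228419335992
   edge 0 -1 n 30 slope deg -0.12 pos -97.1 span -74.0 64.0
   edge 0 1 n 33 slope deg 0.04 pos 110.4 span -81.0 64.0
   edge 1 -1 n 8 slope deg -1.28 pos -77.7 span -65.0 110.0
   edge 1 1 n 49 slope deg -0.27 pos 64.8 span -100.0 112.0[ WARN:0@0.163] global loadsave.cpp:1063 imwrite_ Unsupported depth image for selected encoder is fallbacked to CV_8U.
```

```bash
cat > n.py <<'E'
from m2 import axes
from h import *
import pickle
if __name__=='__main__':
    N=axes(-4.2)
    for n,ce,a in(('top',[ 0.55559285,-0.20855008,0.12497145],(.1135,.0792)),('side',[ 0.55158494,-0.20187594,0.12326489],(.1112,.083))):
        o=np.array(ce)-N@[*a,0]; h=(o[2]-.048)/N[2,2]; print(n,'bedcorner',o.round(4),'h',h.round(4),'origin',(o-h*N[:,2]).round(4))
    print(N.round(4).tolist())
    for n in('top','side'):
        c=pickle.load(open(n+'0.pkl','rb')); s=(slice(170,220),slice(350,395)) if n=='top' else (slice(118,140),slice(318,335))
        m=c['pixels'][s].max(-1)<45; v,u=np.nonzero(m); v+=s[0].start;u+=s[1].start
        Z=c['P'][v,u]; print(n,'black',len(u),u.min(),u.max(),v.min(),v.max(),'mean',u.mean(),v.mean(),np.nanmedian(Z,0), 'in nest',)
        np.save(n+'blk.npy',Z)
        O=np.array([.4466,-.2058,.048]); 
        print(np.nanpercentile((Z-O)@N,[10,50,90],axis=0).round(4))
        for tr in(0,.01): print('  pred base/top',proj(c,O+N@[.192-tr,-.032,.036]),proj(c,O+N@[.192-tr,-.032,.072]))
E
sed -i 's/^out=\[\]/import sys\nif __name__!="__main__": raise_=1/; ' m2.py; python3 - <<'E'
s=open('m2.py').read(); i=s.index('import sys'); open('m2.py','w').write(s[:i])
E
python3 n.py
```

```text
top bedcorner [ 0.4421 -0.1759  0.0528] h 0.0056 origin [ 0.4451 -0.1761  0.048 ]
side bedcorner [ 0.4369 -0.1735  0.0505] h 0.0029 origin [ 0.4385 -0.1736  0.048 ]
[[0.5463, 0.6498, -0.5285], [-0.7491, 0.6613, 0.0388], [0.3747, 0.3747, 0.848]]
top black 8 369 375 201 207 mean 373.125 204.125 [ 0.49157549 -0.33404815  0.16302633] in nest
[[ 0.1513 -0.0197  0.039 ]
 [ 0.1643 -0.015   0.072 ]
 [ 0.1686 -0.0065  0.0744]]
  pred base/top [[381.82642121 199.45429396]] [[384.57619974 203.91729331]]
  pred base/top [[379.32867685 201.11468233]] [[382.011718   205.60874695]]
side black 69 318 330 124 134 mean 324.2028985507246 129.15942028985506 [ 0.49840628 -0.3244492   0.1383143 ] in nest
[[ 0.1452 -0.0205  0.0234]
 [ 0.1522 -0.0074  0.04  ]
 [ 0.1627 -0.0003  0.0734]]
  pred base/top [[326.95354094 123.00951339]] [[331.79871091 118.69492397]]
  pred base/top [[327.19191011 125.11764126]] [[332.05226033 120.83192788]]
```

Emit:
send_rows:
  deltas:
    - [[0.04,0.04,0.01],-3,1]
    - [[0.08,0.08,0.02],-6,1]
    - [[0.11,0.12,0.03],-9,1]
    - [[0.14,0.16,0.04],-12,1]
    - [[0.16,0.19,0.05],-16.6,1]
  force: 30

```text
time_s: 0.52
ee_pos: [0.341, -0.4339, 0.2898]
tool_rot: [-3.141, 0.001, 0.044]
ft_force: [0.2, 0.7, 0.3]
opening: 0.0856
```

Emit:
send_rows:
  deltas:
    - [[0.01,0.04,0],0,1]
    - [[0.015,0.08,0],0,1]
    - [[0.02,0.12,0],0,1]
    - [[0.025,0.16,0],0,1]
    - [[0.03,0.2,0],0,1]

```text
time_s: 0.93
ee_pos: [0.3699, -0.2337, 0.2898]
tool_rot: [-3.141, 0.0, 0.047]
ft_force: [0.5, -0.9, 0.2]
opening: 0.0855
```

Emit:
send_rows:
  deltas:
    - [[0.005,0.04,0],0,1]
    - [[0.01,0.08,0],0,1]
    - [[0.015,0.12,0],0,1]
    - [[0.02,0.16,0],0,1]
    - [[0.025,0.2,0],0,1]

```text
time_s: 1.35
ee_pos: [0.3948, -0.0338, 0.2901]
tool_rot: [3.142, -0.0, 0.047]
ft_force: [0.7, -0.0, 0.5]
opening: 0.0851
```

Emit:
send_rows:
  deltas:
    - [[0.005,0.04,0],0,1]
    - [[0.01,0.08,0],0,1]
    - [[0.015,0.12,0],0,1]
    - [[0.02,0.16,0],0,1]
    - [[0.025,0.2,0],0,1]

```text
time_s: 1.77
ee_pos: [0.4198, 0.1664, 0.29]
tool_rot: [3.142, -0.0, 0.047]
ft_force: [2.0, 0.1, -0.1]
opening: 0.0856
```

Emit:
send_rows:
  deltas:
    - [[0.005,0.04,0],0,1]
    - [[0.01,0.08,0],0,1]
    - [[0.015,0.12,0],0,1]
    - [[0.02,0.16,0],0,1]
    - [[0.025,0.195,0],0,1]

```text
time_s: 2.18
ee_pos: [0.4448, 0.3619, 0.2897]
tool_rot: [3.141, 0.0, 0.048]
ft_force: [0.8, -0.8, 0.5]
opening: 0.0855
```

Emit:
send_rows:
  deltas:
    - [[0,0,-0.02],0,1]
    - [[0,0,-0.04],0,1]

```text
time_s: 2.35
ee_pos: [0.4456, 0.362, 0.25]
tool_rot: [-3.14, -0.002, 0.05]
ft_force: [-0.3, -0.3, -0.7]
opening: 0.0852
```

Emit:
send_rows:
  deltas:
    - [[0.018,0.017,-0.03],0,1]
    - [[0.035,0.034,-0.06],0,1]
    - [[0.035,0.034,-0.1],0,1]
    - [[0.035,0.034,-0.13],0,1]
    - [[0.035,0.034,-0.15],0,1]

```text
time_s: 2.77
ee_pos: [0.4786, 0.3922, 0.096]
tool_rot: [3.139, 0.004, 0.047]
ft_force: [0.3, -1.2, -0.5]
opening: 0.0852
```

```bash
python3 - <<'E'
from h import *
print(arm.state()['ee_pos'])
c=cam('top'); d=cam('side')
a=c['pixels'][170:270,110:230,::-1]; b=d['pixels'][190:340,150:330,::-1]
a=cv2.resize(a,(480,400)); b=cv2.resize(b,(320,267)); b=cv2.copyMakeBorder(b,0,133,0,0,cv2.BORDER_CONSTANT)
cv2.imwrite('pics/g1.png',np.hstack([a,b]))
E
```

```text
[0.47864581 0.39220577 0.0960037 ]
```

View pics/g1.png

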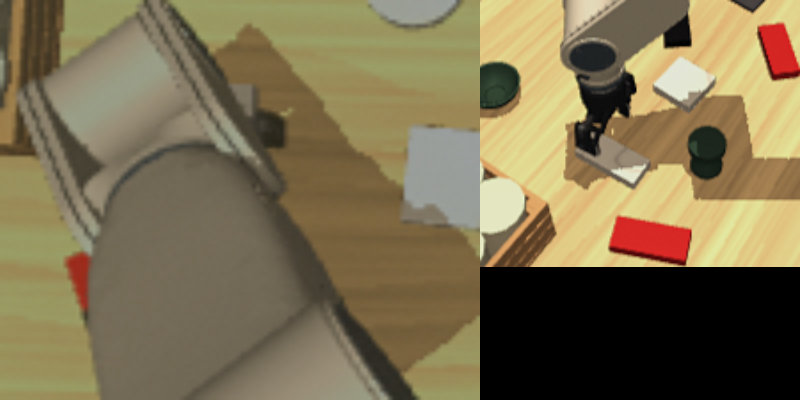

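The gripper stands over the white oblong slab (side crop around (610,158), the only oblong marble piece). I'm descending.

Emit:
send_rows:
  deltas:
    - [[0.001,0.003,-0.025],0,1]
    - [[0.001,0.003,-0.05],0,1]
    - [[0.001,0.003,-0.065],0,1]
    - [[0.001,0.003,-0.071],0,1]
    - [[0.001,0.003,-0.071],0,1]

```text
time_s: 3.28
ee_pos: [0.4809, 0.396, 0.0286]
tool_rot: [3.141, 0.001, 0.047]
ft_force: [-0.3, -0.2, 0.0]
opening: 0.0851
```

Emit:
send_rows:
  deltas:
    - [[0,0,0],0,0]
    - [[0,0,0],0,-0.5]
    - [[0,0,0],0,-0.5]
    - [[0,0,0],0,-0.5]
    - [[0,0,0],0,-0.5]
  force: 30

```text
time_s: 3.7
ee_pos: [0.482, 0.3966, 0.0308]
tool_rot: [-3.141, -0.002, 0.047]
ft_force: [-0.3, -2.0, 5.9]
opening: 0.0551
```

Emit:
send_rows:
  deltas:
    - [[0,0,0.01],0,-0.5]
    - [[0,0,0.03],0,-0.5]
    - [[0,0,0.06],0,-0.5]
    - [[0,0,0.08],0,-0.5]
    - [[0,0,0.08],0,-0.5]

```text
time_s: 4.12
ee_pos: [0.4834, 0.3982, 0.114]
tool_rot: [-3.137, -0.006, 0.047]
ft_force: [0.3, 0.9, -4.4]
opening: 0.055
```

```bash
python3 - <<'E'
from h import *
s=arm.state();print(s['ee_pos'],s['ft_force'],s['opening'])
d=cam('side'); save(d,'lift.png',(160,190,300,310),4.5)
c=cam('top')
import pickle; pickle.dump((c,d),open('lift.pkl','wb'))
E
```

```text
[0.48337215 0.39815985 0.11401182] [ 0.27323274  0.85056819 -4.35569817] 0.054962650227645495
```

View pics/lift.png

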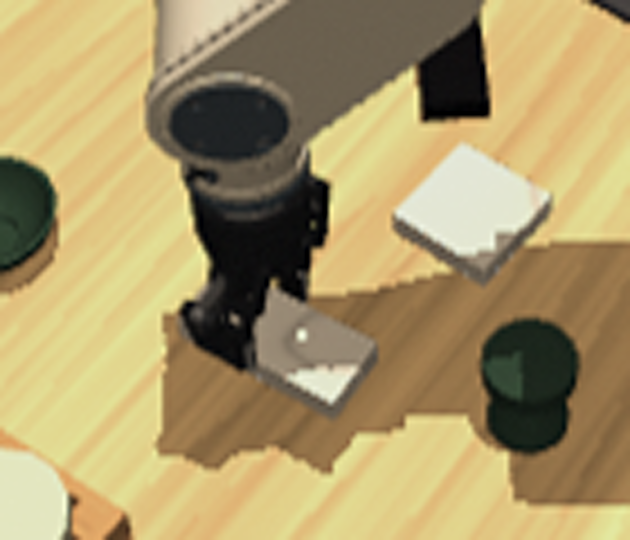

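```bash
cat > tilt.py <<'E'
from h import *
def slabfit(d,ee,zlo=-.09,zhi=.03,rad=.12):
    P=d['P']; h=cv2.cvtColor(d['pixels'],cv2.COLOR_RGB2HSV)
    m=(np.linalg.norm(P[...,:2]-ee[:2],axis=-1)<rad)&(P[...,2]>ee[2]+zlo)&(P[...,2]<ee[2]+zhi)&(h[...,1]<75)&(h[...,2]>70)
    m=cv2.morphologyEx(m.astype(np.uint8),cv2.MORPH_OPEN,np.ones((3,3)))
    B=P[m>0]; B0=B
    for _ in range(6):
        A=np.c_[B[:,:2],np.ones(len(B))]; k=np.linalg.lstsq(A,B[:,2],rcond=None)[0]; r=B[:,2]-A@k; B=B[abs(r)<2.2*r.std()+5e-4]
    n=np.array([-k[0],-k[1],1]);n/=np.linalg.norm(n)
    print('n pts',len(B),'tilt',np.degrees(np.arccos(n[2])).round(2),'uphill az',np.degrees(np.arctan2(k[1],k[0])).round(1),'centroid',B.mean(0).round(4),'z at ee',(k@[ee[0],ee[1],1]).round(4),'res',r.std().round(4))
    return m,B,n
if __name__=='__main__':
    import pickle
    c,d=pickle.load(open('lift.pkl','rb'))
    m,B,n=slabfit(d,np.array([.4834,.398,.114])); print(np.c_[B.min(0),B.max(0)].round(3).tolist())
E
python3 tilt.py
```

```text
n pts 389 tilt 0.96 uphill az 64.5 centroid [0.4477 0.397  0.1074] z at ee 0.1076 res 0.002
[[0.408, 0.498], [0.368, 0.426], [0.102, 0.112]]
```

```bash
python3 - <<'E'
from m2 import *
O=np.array([.442,-.175,.048]); N=axes(-4.2)
for d in(6,7,8):
    a=np.radians(-4.2-d); j=np.array([-np.sin(a),np.cos(a),0]); 
    zs=N[:,2]-(N[:,2]@j)*j; zs/=np.linalg.norm(zs); xs=np.cross(j,zs)
    th=np.degrees(np.arctan2(xs@N[:,1],xs@N[:,0])); err=np.degrees(np.arccos(zs@N[:,2]))
    c=O+N@[.074,.069,.004]; T=c+.010*xs+.018*zs+[0,0,.0125]
    print(d,'theta',th,'err',err,'xs',xs.round(3),'tcp',T.round(4),'yaw',-4.2-d)
E
```

```text
6 theta 39.906490159719716 err 3.1753327473268134 xs [ 0.836 -0.15   0.528] tcp [ 0.5242 -0.1845  0.138 ] yaw -10.2
7 theta 39.05537321239292 err 3.702790656007771 xs [ 0.834 -0.165  0.527] tcp [ 0.5242 -0.1845  0.138 ] yaw -11.2
8 theta 38.2032423185609 err 4.2294328059186554 xs [ 0.831 -0.18   0.526] tcp [ 0.5242 -0.1844  0.138 ] yaw -12.2
```

Emit:
send_rows:
  deltas:
    - [[0,-0.02,0.03],0,-0.5]
    - [[0,-0.05,0.07],0,-0.5]
    - [[0,-0.085,0.1],0,-0.5]
    - [[0,-0.12,0.13],0,-0.5]
    - [[0,-0.155,0.15],0,-0.5]

```text
time_s: 4.63
ee_pos: [0.4804, 0.2532, 0.2505]
tool_rot: [3.141, 0.002, 0.048]
ft_force: [0.1, 0.6, -5.5]
opening: 0.0549
```

Emit:
send_rows:
  deltas:
    - [[0.005,-0.035,0],-3,-0.5]
    - [[0.01,-0.07,0],-6,-0.5]
    - [[0.015,-0.105,0],-9,-0.5]
    - [[0.02,-0.14,0],-12,-0.5]
    - [[0.025,-0.175,0],-13.4,-0.5]

```text
time_s: 5.05
ee_pos: [0.5049, 0.0775, 0.2488]
tool_rot: [3.141, 0.003, -0.189]
ft_force: [0.3, -0.3, -5.7]
opening: 0.055
```

Emit:
send_rows:
  deltas:
    - [[0.005,-0.035,0],0,-0.5]
    - [[0.01,-0.07,0],0,-0.5]
    - [[0.015,-0.105,0],0,-0.5]
    - [[0.018,-0.14,0],0,-0.5]
    - [[0.018,-0.175,0],0,-0.5]

```text
time_s: 5.47
ee_pos: [0.5234, -0.0973, 0.2487]
tool_rot: [-3.141, 0.003, -0.187]
ft_force: [1.3, -0.3, -5.2]
opening: 0.0549
```

Emit:
send_rows:
  deltas:
    - [[0,-0.025,0],0,-0.5]
    - [[0,-0.05,0],0,-0.5]
    - [[0,-0.07,0],0,-0.5]
    - [[0,-0.078,0],0,-0.5]
    - [[0,-0.078,0],0,-0.5]

```text
time_s: 5.88
ee_pos: [0.5233, -0.1749, 0.2489]
tool_rot: [-3.141, 0.003, -0.189]
ft_force: [-0.1, -0.4, -5.3]
opening: 0.0551
```

Emit:
send_rows:
  deltas:
    - [[0.001,-0.01,-0.015],0,-0.5]
    - [[0.001,-0.01,-0.03],0,-0.5]
    - [[0.001,-0.01,-0.045],0,-0.5]
    - [[0.001,-0.01,-0.054],0,-0.5]
    - [[0.001,-0.01,-0.054],0,-0.5]
  force: 20

```text
time_s: 6.3
ee_pos: [0.5235, -0.182, 0.1939]
tool_rot: [-3.14, 0.005, -0.186]
ft_force: [0.3, -0.2, -6.1]
opening: 0.0547
```

Emit:
send_rows:
  deltas:
    - [[0,0,-0.003],0,-0.5]
    - [[0,0,-0.006],0,-0.5]
    - [[0,0,-0.009],0,-0.5]
    - [[0,0,-0.012],0,-0.5]

```text
time_s: 6.63
ee_pos: [0.5257, -0.1837, 0.185]
tool_rot: [3.141, -0.001, -0.187]
ft_force: [0.1, 0.4, -5.1]
opening: 0.055
```

Emit:
send_rows:
  deltas:
    - [[0,0,-0.0025],0,-0.5]
    - [[0,0,-0.005],0,-0.5]
    - [[0,0,-0.0075],0,-0.5]
    - [[0,0,-0.01],0,-0.5]

```text
time_s: 6.97
ee_pos: [0.5253, -0.1838, 0.1745]
tool_rot: [3.142, -0.0, -0.187]
ft_force: [0.9, 0.4, -5.1]
opening: 0.055
```

Emit:
send_rows:
  deltas:
    - [[0,0,-0.002],0,-0.5]
    - [[0,0,-0.004],0,-0.5]
    - [[0,0,-0.006],0,-0.5]
    - [[0,0,-0.006],0,-0.5]

```text
time_s: 7.3
ee_pos: [0.5245, -0.1837, 0.1684]
tool_rot: [3.142, 0.002, -0.187]
ft_force: [-6.0, 0.8, 0.8]
opening: 0.0547
```

Emit:
send_rows:
  deltas:
    - [[0,0,-0.002],0,-0.5]
    - [[0,0,-0.004],0,-0.5]
    - [[0,0,-0.006],0,-0.5]
    - [[0,0,-0.006],0,-0.5]

```text
time_s: 7.63
ee_pos: [0.5243, -0.1836, 0.1624]
tool_rot: [-3.141, 0.002, -0.187]
ft_force: [-6.1, 0.5, 0.6]
opening: 0.0549
```

Emit:
send_rows:
  deltas:
    - [[0,0,-0.002],0,-0.5]
    - [[0,0,-0.004],0,-0.5]
    - [[0,0,-0.006],0,-0.5]
    - [[0,0,-0.008],0,-0.5]
    - [[0,0,-0.01],0,-0.5]

```text
time_s: 8.05
ee_pos: [0.5247, -0.1836, 0.1526]
tool_rot: [-3.142, 0.001, -0.187]
ft_force: [-6.2, 0.3, 0.8]
opening: 0.0548
```

Emit:
send_rows:
  deltas:
    - [[0,0,-0.0015],0,-0.5]
    - [[0,0,-0.003],0,-0.5]
    - [[0,0,-0.0045],0,-0.5]
    - [[0,0,-0.006],0,-0.5]
    - [[0,0,-0.006],0,-0.5]

```text
time_s: 8.47
ee_pos: [0.5253, -0.1837, 0.1464]
tool_rot: [-3.142, -0.0, -0.187]
ft_force: [-3.6, 1.1, -0.2]
opening: 0.0549
```

```bash
python3 - <<'E'
from tilt import *
s=arm.state(); ee=np.array(s['ee_pos']); print(ee,s['ft_force'],s['moment'])
d=cam('side'); save(d,'pl1.png',(255,90,355,190),5.5); slabfit(d,ee,-.07,.03,.08)
E
```

```text
[ 0.52534972 -0.18372487  0.1464062 ] [-3.56065638  1.08956336 -0.19960486] [0.07613637 0.2892244  0.07863682]
n pts 769 tilt 20.91 uphill az -18.5 centroid [ 0.5218 -0.1651  0.1173] z at ee 0.1208 res 0.014
```

View pics/pl1.png

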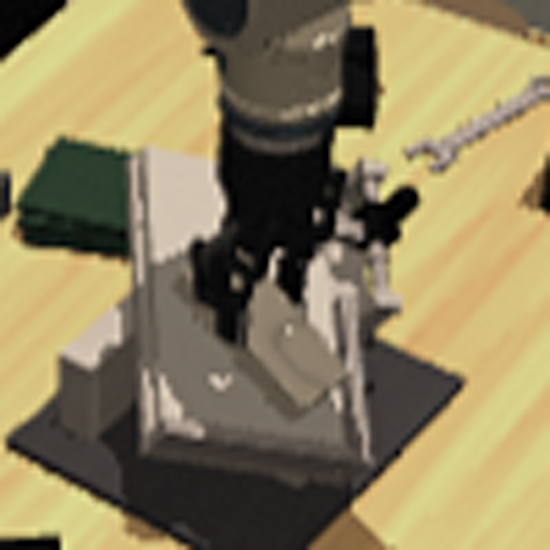

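Emit:
send_rows:
  deltas:
    - [[0,0,-0.001],0,-0.5]
    - [[0,0,-0.002],0,-0.5]
    - [[0,0,-0.003],0,-0.5]
    - [[0,0,-0.004],0,-0.5]
    - [[0,0,-0.004],0,-0.5]

```text
time_s: 8.93
ee_pos: [0.5255, -0.1838, 0.1425]
tool_rot: [-3.142, -0.001, -0.187]
ft_force: [-1.7, 0.4, -1.5]
opening: 0.0553
```

Emit:
send_rows:
  deltas:
    - [[0,0,-0.001],0,-0.5]
    - [[0,0,-0.002],0,-0.5]
    - [[0,0,-0.003],0,-0.5]
    - [[0,0,-0.003],0,-0.5]

```text
time_s: 9.27
ee_pos: [0.5256, -0.1839, 0.141]
tool_rot: [3.142, -0.001, -0.187]
ft_force: [-5.8, 1.8, 12.9]
opening: 0.0548
```

```bash
python3 - <<'E'
from tilt import *
from m2 import axes
s=arm.state(); ee=np.array(s['ee_pos']); print(ee,s['ft_force'],s['moment'])
N=axes(-4.2); O=np.array([.442,-.175,.048])
d=cam('side'); P=d['P']; L=(P-O)@N*1000
m=(L[...,0]>30)&(L[...,0]<140)&(L[...,1]>20)&(L[...,1]<120)&(L[...,2]>18)&(L[...,2]<42)&(d['pixels'].min(-1)>75)
m=cv2.morphologyEx(m.astype(np.uint8),cv2.MORPH_OPEN,np.ones((3,3)))
Q=L[m>0]
for _ in range(6):
    A=np.c_[Q[:,:2],np.ones(len(Q))]; k=np.linalg.lstsq(A,Q[:,2],rcond=None)[0]; r=Q[:,2]-A@k; Q=Q[abs(r)<2.2*r.std()+.5]
print(len(Q),'slopes deg',np.degrees(np.arctan(k[:2])),'mean',Q.mean(0),Q.min(0),Q.max(0),r.std())
im=d['pixels'].copy(); im[m>0]=(255,0,0); d['pixels']=np.hstack([d['pixels'][90:190,255:355],im[90:190,255:355]]); save(d,'pl2.png',None,4)
E
```

```text
[ 0.52562982 -0.18386802  0.14102873] [-5.83408186  1.779885   12.94353194] [0.59201953 0.59030227 0.19118311]
201 slopes deg [-0.28795457  0.02759128] mean [64.36045988 60.4862526  29.15742843] [31.9913468  22.06932989 22.27368977] [113.36416786  91.69580564  36.04462461] 2.9304293070633434
```

View pics/pl2.png

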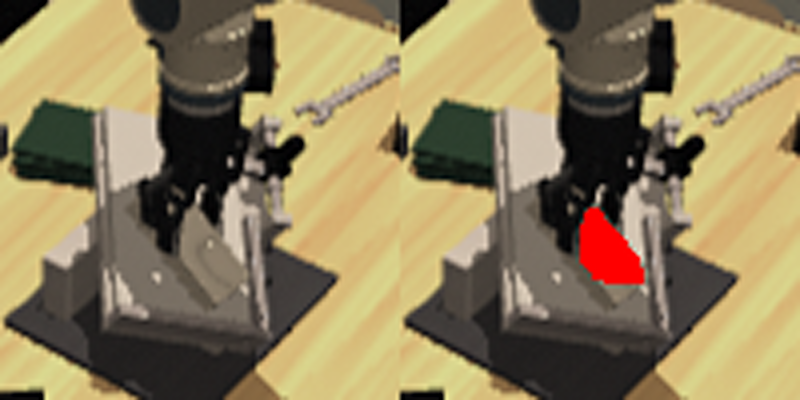

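Emit:
send_rows:
  deltas:
    - [[0,0,0],0,-0.5]
    - [[0,0,0],0,-0.5]
    - [[0,0,0],0,-0.5]
    - [[0,0,0.0005],0,-0.5]

```text
time_s: 9.65
ee_pos: [0.5256, -0.1838, 0.1412]
tool_rot: [3.141, -0.001, -0.187]
ft_force: [-3.1, 1.1, 2.7]
opening: 0.0545
```

Emit:
send_rows:
  deltas:
    - [[0,0,0],0,0.4]
    - [[0,0,0],0,0.4]
    - [[0,0,0],0,0.45]
    - [[0,0,0],0,0.45]
    - [[0,0,0],0,0.45]

```text
time_s: 10.07
ee_pos: [0.5254, -0.1838, 0.14]
tool_rot: [-3.142, -0.0, -0.187]
ft_force: [0.2, 0.5, 0.6]
opening: 0.0621
```

```bash
cat > slab.py <<'E'
from tilt import *
from m2 import axes
N=axes(-4.2); O=np.array([.442,-.175,.048])
def look(name,ret=False):
    s=arm.state(); print(np.round(s['ee_pos'],4),np.round(s['ft_force'],1),s['opening'],s['time_s'])
    d=cam('side'); P=d['P']; L=(P-O)@N*1000
    m=(L[...,0]>-5)&(L[...,0]<160)&(L[...,1]>-5)&(L[...,1]<140)&(L[...,2]>20)&(L[...,2]<38)&(d['pixels'].min(-1)>75)
    m=cv2.morphologyEx(m.astype(np.uint8),cv2.MORPH_OPEN,np.ones((3,3)))
    k=max(cv2.findContours(m,cv2.RETR_EXTERNAL,cv2.CHAIN_APPROX_NONE)[0],key=cv2.contourArea)
    mm=cv2.drawContours(np.zeros_like(m),[k],-1,1,-1)*m; Q=L[mm>0]; r=cv2.minAreaRect(Q[:,:2].astype(np.float32)); print('slab pts',len(Q),'rect',r,'z',Q[:,2].mean())
    im=d['pixels'].copy(); im[mm>0]=im[mm>0]//2+[120,0,0]; d['pixels']=np.hstack([d['pixels'][90:190,255:355],im[90:190,255:355]]); save(d,name,None,4)
E
python3 -c "from slab import *; look('rel1.png')"
```

```text
[ 0.5254 -0.1838  0.14  ] [0.2 0.5 0.6] 0.062061865945689014 10.0667
slab pts 274 rect ((56.843994140625, 57.09485626220703), (101.12916564941406, 69.81312561035156), 43.69407272338867) z 28.965779378253746
```

View pics/rel1.png

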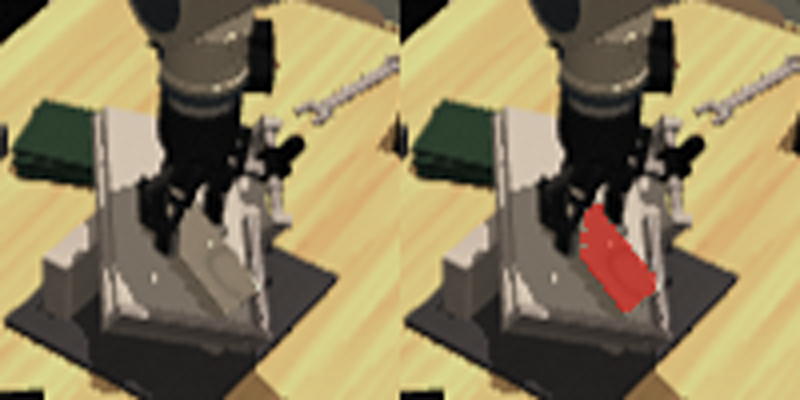

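Emit:
send_rows:
  deltas:
    - [[-0.001,-0.002,0],-3,0.5]
    - [[-0.003,-0.005,-0.001],-6,0.55]
    - [[-0.005,-0.008,-0.001],-9,0.6]
    - [[-0.006,-0.01,-0.002],-12,0.6]
    - [[-0.007,-0.012,-0.002],-15,0.6]

```text
time_s: 10.53
ee_pos: [0.5181, -0.1957, 0.138]
tool_rot: [-3.141, 0.0, -0.451]
ft_force: [-0.1, 0.9, 0.5]
opening: 0.0683
```

Emit:
send_rows:
  deltas:
    - [[0,0,0],0,0.8]
    - [[0,0,0],0,0.8]
    - [[0,0,0],0,1]
    - [[0,0,0],0,1]
    - [[0,0,0],0,1]

```text
time_s: 10.95
ee_pos: [0.5183, -0.1956, 0.1381]
tool_rot: [-3.142, -0.0, -0.448]
ft_force: [-0.0, 0.3, -1.3]
opening: 0.0854
```

```bash
python3 -c "from slab import *; look('rel2.png')"
```

```text
[ 0.5183 -0.1956  0.1381] [-0.   0.3 -1.3] 0.0853516629404807 10.95
slab pts 310 rect ((65.78927612304688, 54.07111740112305), (114.175537109375, 63.859195709228516), 31.064054489135742) z 28.306258143430775
```

View pics/rel2.png

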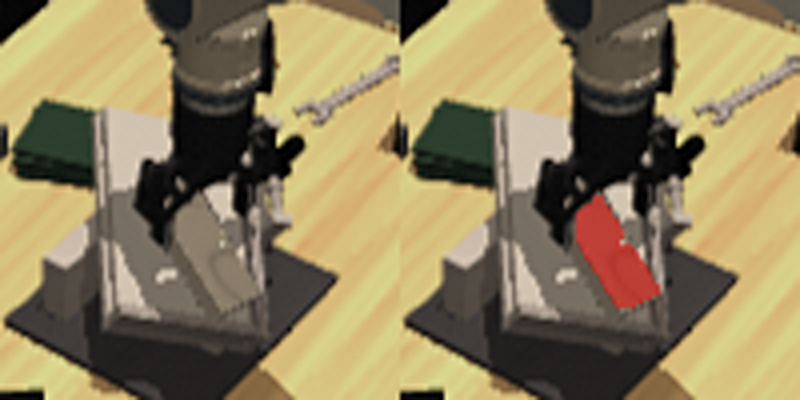

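Emit:
send_rows:
  deltas:
    - [[-0.002,-0.003,0],-4,1]
    - [[-0.004,-0.006,0],-8,1]
    - [[-0.005,-0.008,0],-12,1]
    - [[-0.005,-0.008,0.003],-14,1]
    - [[-0.005,-0.008,0.006],-16,1]

```text
time_s: 11.42
ee_pos: [0.513, -0.2037, 0.144]
tool_rot: [3.141, 0.001, -0.729]
ft_force: [-0.6, -0.3, 0.0]
opening: 0.0852
```

Emit:
send_rows:
  deltas:
    - [[0,0,0.01],0,1]
    - [[0,0,0.02],0,1]
    - [[0,0,0.04],0,1]
    - [[0,0,0.07],0,1]
    - [[0,0,0.1],0,1]

```text
time_s: 11.83
ee_pos: [0.5128, -0.2035, 0.2456]
tool_rot: [3.141, 0.001, -0.726]
ft_force: [0.9, 0.2, 0.1]
opening: 0.0851
```

```bash
python3 -c "from slab import *; look('rel3.png')"
```

```text
[ 0.5128 -0.2035  0.2456] [0.9 0.2 0.1] 0.08505123810809989 11.8333
slab pts 382 rect ((71.53656005859375, 56.65118408203125), (129.33445739746094, 61.168251037597656), 27.26421356201172) z 28.563416393138574
```

View pics/rel3.png

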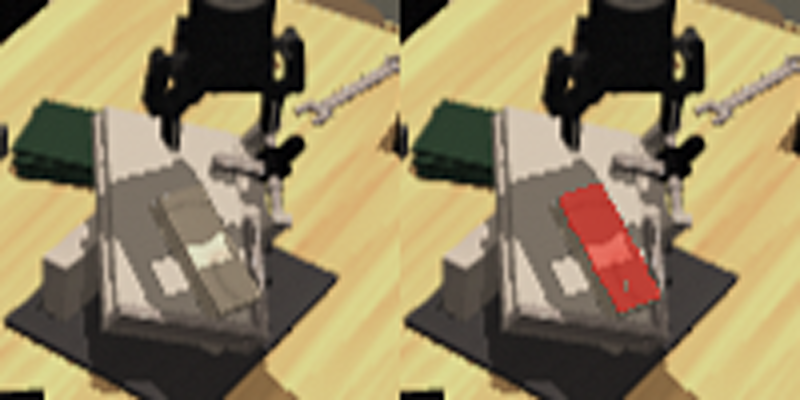

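Emit:
send_rows:
  deltas:
    - [[0,0,0],0,1]
    - [[0,0,0],0,1]
    - [[0,0,0],0,1]
    - [[0,0,0],0,1]
    - [[0,0,0],0,1]

```text
time_s: 12.3
ee_pos: [0.5126, -0.2035, 0.243]
tool_rot: [3.141, 0.002, -0.728]
ft_force: [0.3, 0.3, 0.3]
opening: 0.0857
```

```bash
python3 - <<'E'
from slab import *
look('rel4.png')
c=cam('top'); L=(c['P']-O)@N*1000
m=(L[...,0]>-5)&(L[...,0]<160)&(L[...,1]>-5)&(L[...,1]<140)&(L[...,2]>19)&(L[...,2]<40)
Q=L[m]; print(m.sum(),cv2.minAreaRect(Q[:,:2].astype(np.float32)))
E
```

```text
[ 0.5126 -0.2035  0.243 ] [0.3 0.3 0.3] 0.08567255466138231 12.3
slab pts 381 rect ((72.01791381835938, 55.07726287841797), (130.41671752929688, 62.22734451293945), 27.97216033935547) z 28.73075719438297
360 ((54.43971252441406, 67.62750244140625), (117.27717590332031, 143.23622131347656), 0.3413192331790924)
```

```bash
python3 - <<'E'
from slab import *
d=cam('side'); L=(d['P']-O)@N*1000
m=(L[...,0]>-5)&(L[...,0]<160)&(L[...,1]>-5)&(L[...,1]<140)&(L[...,2]>18)&(L[...,2]<40)&(d['pixels'].min(-1)>75)
m=cv2.morphologyEx(m.astype(np.uint8),cv2.MORPH_OPEN,np.ones((3,3)))
k=max(cv2.findContours(m,cv2.RETR_EXTERNAL,cv2.CHAIN_APPROX_NONE)[0],key=cv2.contourArea)
mm=cv2.drawContours(np.zeros_like(m),[k],-1,1,-1); mm=cv2.erode(mm,np.ones((3,3))); Q=L[mm>0]
for _ in range(5):
    A=np.c_[Q[:,:2]-[70,50],np.ones(len(Q))]; kk=np.linalg.lstsq(A,Q[:,2],rcond=None)[0]; r=Q[:,2]-A@kk; Q=Q[abs(r)<2.5*r.std()+.5]
print('slab slopes deg',np.degrees(np.arctan(kk[:2])),kk[2],r.std())
# corners by contour cast to the slab-top plane z=29
kq=k[:,0]; r=np.c_[(kq[:,0]-d['cx'])/d['f'],(kq[:,1]-d['cy'])/d['f'],np.ones(len(kq))]@d['R']; o=-d['R'].T@d['t']
ol=(o-O)@N*1000; rl=r@N; X=ol+rl*((28.8-ol[2])/rl[:,2])[:,None]
R=cv2.minAreaRect(X[:,:2].astype(np.float32)); print(R,cv2.boxPoints(R).round(1).tolist())
# bed plane + fence tops on same frame
bm=(L[...,0]>20)&(L[...,0]<210)&(L[...,1]>100)&(L[...,1]<140)&(abs(L[...,2])<15); B=L[bm]
A=np.c_[B[:,:2]-[110,120],np.ones(len(B))]; kb=np.linalg.lstsq(A,B[:,2],rcond=None)[0]; print('bed',len(B),np.degrees(np.arctan(kb[:2])),kb[2])
fm=(L[...,0]>0)&(L[...,0]<120)&(L[...,1]>-20)&(L[...,1]<15)&(L[...,2]>8)&(L[...,2]<25); F=L[fm]; print('long fence y pct',np.percentile(F[:,1],[5,25,50,75,95]),len(F),np.median(F[:,2]))
fm=(L[...,1]>60)&(L[...,1]<145)&(L[...,0]>-25)&(L[...,0]<15)&(L[...,2]>10)&(L[...,2]<25); F=L[fm]; print('end fence x pct',np.percentile(F[:,0],[5,25,50,75,95]),len(F),np.median(F[:,2]))
c=cam('top')
a=cv2.resize(d['pixels'][100:180,265:345,::-1],(400,400),interpolation=cv2.INTER_CUBIC);b=cv2.resize(c['pixels'][140:240,290:390,::-1],(400,400),interpolation=cv2.INTER_CUBIC)
cv2.imwrite('pics/jam.png',np.hstack([a,b]))
E
```

```text
** On entry to DLASCL parameter number  4 had an illegal value
 ** On entry to DLASCL parameter number  4 had an illegal valueTraceback (most recent call last):
  File "<stdin>", line 8, in <module>
    x, resids, rank, s = _umath_linalg.lstsq(a, b, rcond,
                         ~~~~~~~~~~~~~~~~~~~^^^^^^^^^^^^^
                                             signature=signature)
                                             ^^^^^^^^^^^^^^^^^^^^
    raise LinAlgError("SVD did not converge in Linear Least Squares")
numpy.linalg.LinAlgError: SVD did not converge in Linear Least Squares
```

```bash
cat > j.py <<'E'
from slab import *
def run(name):
    d=cam('side'); L=(d['P']-O)@N*1000; L=np.nan_to_num(L,nan=-999)
    m=(L[...,0]>-5)&(L[...,0]<160)&(L[...,1]>-5)&(L[...,1]<140)&(L[...,2]>18)&(L[...,2]<40)&(d['pixels'].min(-1)>75)
    m=cv2.morphologyEx(m.astype(np.uint8),cv2.MORPH_OPEN,np.ones((3,3)))
    k=max(cv2.findContours(m,cv2.RETR_EXTERNAL,cv2.CHAIN_APPROX_NONE)[0],key=cv2.contourArea)
    mm=cv2.drawContours(np.zeros_like(m),[k],-1,1,-1); mm=cv2.erode(mm,np.ones((3,3)))*m; Q=L[mm>0]
    for _ in range(5):
        A=np.c_[Q[:,:2]-[70,50],np.ones(len(Q))]; kk=np.linalg.lstsq(A,Q[:,2],rcond=None)[0]; r=Q[:,2]-A@kk; Q=Q[abs(r)<2.5*r.std()+.5]
    print('slab slopes deg',np.degrees(np.arctan(kk[:2])).round(2),'z',kk[2].round(1),r.std().round(2))
    kq=k[:,0]; r=np.c_[(kq[:,0]-d['cx'])/d['f'],(kq[:,1]-d['cy'])/d['f'],np.ones(len(kq))]@d['R']; o=-d['R'].T@d['t']
    ol=(o-O)@N*1000; rl=r@N; X=ol+rl*((28.8-ol[2])/rl[:,2])[:,None]
    R=cv2.minAreaRect(X[:,:2].astype(np.float32)); print(R,cv2.boxPoints(R).round(1).tolist())
    bm=(L[...,0]>20)&(L[...,0]<210)&(L[...,1]>110)&(L[...,1]<140)&(abs(L[...,2])<15); B=L[bm]
    A=np.c_[B[:,:2]-[110,120],np.ones(len(B))]; kb=np.linalg.lstsq(A,B[:,2],rcond=None)[0]; print('bed',len(B),np.degrees(np.arctan(kb[:2])).round(2),kb[2].round(2))
    for nm,ax in(('long',1),('end',0)):
        f=(L[...,1-ax]>(0 if ax else 60))&(L[...,1-ax]<(120 if ax else 145))&(L[...,ax]>-25)&(L[...,ax]<15)&(L[...,2]>11)&(L[...,2]<26); F=L[f]; print(nm,'fence pct',np.percentile(F[:,ax],[5,25,50,75,95]).round(1),len(F),np.median(F[:,2]).round(1))
    c=cam('top')
    a=cv2.resize(d['pixels'][100:180,265:345,::-1],(400,400),interpolation=cv2.INTER_CUBIC);b=cv2.resize(c['pixels'][140:240,290:390,::-1],(400,400),interpolation=cv2.INTER_CUBIC)
    cv2.imwrite('pics/'+name,np.hstack([a,b]))
if __name__=='__main__': 
    import sys; run(sys.argv[1])
E
python3 j.py jam.png
```

```text
slab slopes deg [-1.37  1.71] z 28.4 2.82
((69.08670043945312, 58.842437744140625), (131.3061065673828, 63.2664680480957), 27.626394271850586) [[-3.700000047683716, 56.400001525878906], [25.600000381469727, 0.4000000059604645], [141.89999389648438, 61.29999923706055], [112.5999984741211, 117.30000305175781]]
bed 284 [0.07 0.42] 4.92
long fence pct [-19.9  -8.   -2.6   0.9   5.2] 93 17.3
end fence pct [-10.7  -8.1  -4.9  -1.5   2.1] 67 16.3
```

View pics/jam.png

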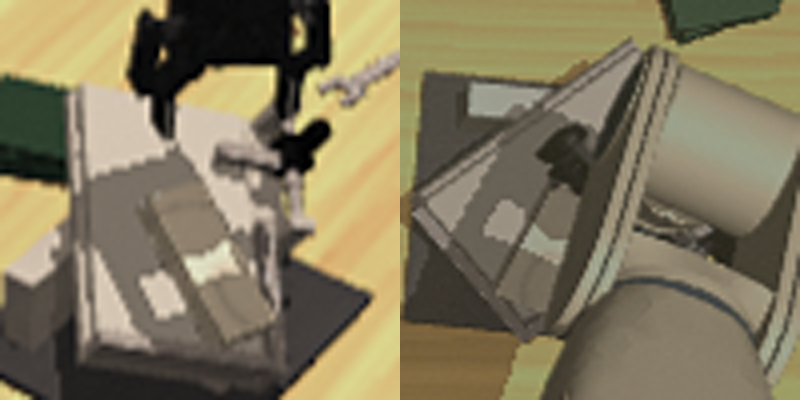

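Emit:
send_rows:
  deltas:
    - [[0.02,0.02,0],0,0]
    - [[0.04,0.045,0],0,-1]
    - [[0.048,0.052,0],0,-1]
    - [[0.048,0.052,-0.02],0,-1]
    - [[0.048,0.052,-0.04],0,-1]

```text
time_s: 12.97
ee_pos: [0.5627, -0.1513, 0.2046]
tool_rot: [-3.14, -0.003, -0.726]
ft_force: [-0.5, -0.1, -0.1]
opening: 0.0257
```

Emit:
send_rows:
  deltas:
    - [[0,0,-0.015],0,-1]
    - [[0,0,-0.025],0,-1]
    - [[0,0,-0.032],0,-1]
    - [[0,0,-0.036],0,-1]
    - [[0,0,-0.036],0,-1]

```text
time_s: 13.38
ee_pos: [0.561, -0.1518, 0.1676]
tool_rot: [3.141, 0.001, -0.728]
ft_force: [0.1, 1.2, -0.1]
opening: -0.0
```

Emit:
send_rows:
  deltas:
    - [[0,0,-0.004],0,-1]
    - [[-0.003,-0.003,-0.006],0,-1]
    - [[-0.006,-0.006,-0.008],0,-1]
    - [[-0.008,-0.008,-0.009],0,-1]
    - [[-0.01,-0.01,-0.01],0,-1]

```text
time_s: 13.8
ee_pos: [0.5509, -0.1621, 0.1583]
tool_rot: [-3.141, -0.0, -0.728]
ft_force: [0.1, -0.4, -0.3]
opening: -0.0003
```

Emit:
send_rows:
  deltas:
    - [[-0.002,-0.002,-0.001],0,-1]
    - [[-0.004,-0.004,-0.002],0,-1]
    - [[-0.006,-0.006,-0.0035],0,-1]
    - [[-0.006,-0.006,-0.0035],0,-1]

```text
time_s: 14.13
ee_pos: [0.5447, -0.168, 0.1544]
tool_rot: [3.141, 0.0, -0.728]
ft_force: [-0.7, 0.3, 0.2]
opening: -0.0001
```

```bash
python3 j.py jam2.png
```

```text
slab slopes deg [-0.64  0.62] z 29.1 2.57
((62.21608352661133, 51.63509750366211), (119.0586929321289, 64.18325805664062), 26.255422592163086) [[-5.400000095367432, 54.099998474121094], [23.0, -3.5], [129.8000030517578, 49.20000076293945], [101.4000015258789, 106.80000305175781]]
bed 186 [-0.23 -0.67] 4.69
long fence pct [-12.2  -6.7  -2.8   1.5   6.8] 91 16.8
end fence pct [-10.7  -8.6  -4.7  -1.3   1.7] 67 17.1
```

Emit:
send_rows:
  deltas:
    - [[-0.0015,-0.0015,-0.001],0,-1]
    - [[-0.003,-0.003,-0.002],0,-1]
    - [[-0.0045,-0.0045,-0.0025],0,-1]
    - [[-0.0045,-0.0045,-0.0025],0,-1]

```text
time_s: 14.57
ee_pos: [0.5403, -0.1724, 0.1519]
tool_rot: [3.141, 0.001, -0.728]
ft_force: [0.2, -0.1, -0.3]
opening: 0.0003
```

Emit:
send_rows:
  deltas:
    - [[-0.0015,-0.0015,-0.001],0,-1]
    - [[-0.003,-0.003,-0.002],0,-1]
    - [[-0.0045,-0.0045,-0.0025],0,-1]
    - [[-0.0045,-0.0045,-0.0025],0,-1]

```text
time_s: 14.9
ee_pos: [0.5358, -0.177, 0.1495]
tool_rot: [3.141, 0.0, -0.728]
ft_force: [-0.1, -0.1, -0.4]
opening: 0.0004
```

```bash
python3 j.py jam3.png
```

```text
slab slopes deg [0.26 0.49] z 28.9 2.73
((65.30654907226562, 32.89054870605469), (132.706787109375, 61.78972244262695), 0.1613360494375229) [[-1.100000023841858, 63.599998474121094], [-1.0, 1.7999999523162842], [131.6999969482422, 2.200000047683716], [131.60000610351562, 64.0]]
bed 218 [0.26 0.12] 4.88
long fence pct [-19.2  -9.5  -6.6   2.1   9.1] 45 18.4
end fence pct [-11.1  -7.8  -5.   -1.8   3.4] 67 17.3
```

Emit:
send_rows:
  deltas:
    - [[0,0,0.02],0,-1]
    - [[0,0,0.05],0,-1]
    - [[0,0,0.09],0,-1]
    - [[-0.03,0.03,0.12],0,-1]
    - [[-0.06,0.06,0.14],0,-1]

```text
time_s: 15.42
ee_pos: [0.4874, -0.127, 0.2853]
tool_rot: [-3.14, -0.004, -0.729]
ft_force: [0.1, 0.9, 0.6]
opening: 0.0002
```

Emit:
send_rows:
  deltas:
    - [[-0.03,0.03,0],0,-1]
    - [[-0.05,0.06,0],0,-1]
    - [[-0.06,0.09,0],0,-1]

```text
time_s: 15.67
ee_pos: [0.4232, -0.0354, 0.2829]
tool_rot: [3.141, 0.0, -0.729]
ft_force: [-0.5, 0.0, -0.3]
opening: 0.0
```

```bash
cat > k.py <<'E'
from slab import *
for n in('top','side'):
    c=cam(n); L=np.nan_to_num((c['P']-O)@N*1000,nan=-999); px=c['pixels'].max(-1)
    w=(L[...,0]>130)&(L[...,0]<250)&(L[...,1]>-70)&(L[...,1]<0)&(L[...,2]>5)&(L[...,2]<100)
    blk=w&(px<60); B=L[blk]; print(n,'black',len(B),np.percentile(B,[10,50,90],axis=0).round().tolist())
    hi=w&(L[...,2]>58)&(L[...,2]<80); H=L[hi]; v,u=np.nonzero(hi); 
    if len(H): print('  high',len(H),np.median(H,0).round(1),'px',u.mean(),v.mean())
    for x in range(130,250,10):
        q=L[w&(L[...,0]>=x)&(L[...,0]<x+10)]
        if len(q): print('   x',x,len(q),'y',q[:,1].min().round(),q[:,1].max().round(),'z',np.percentile(q[:,2],[50,95]).round())
    for t in(0,5,10): print('  pred top',t,proj(c,O+N@[.192-t/1000,-.032,.072])[0].round(1))
    a=(L[...,0]>140)&(L[...,0]<200)&(L[...,1]>5)&(L[...,1]<34)&(L[...,2]>18)&(L[...,2]<34)&(px>60); A=L[a]; print('  arm',len(A),np.percentile(A[:,0],[3,25,50,75,97]).round(1) if len(A) else '')
    r=(slice(120,240),slice(290,410)) if n=='top' else (slice(100,180),slice(265,345))
    im=cv2.resize(c['pixels'][r][...,::-1],(400,400),interpolation=cv2.INTER_CUBIC)
    I=im if n=='top' else np.hstack([I,im])
cv2.imwrite('pics/keep.png',I)
E
python3 k.py; python3 j.py h.png
```

```text
top black 89 [[176.0, -31.0, 26.0], [188.0, -22.0, 38.0], [197.0, -15.0, 71.0]]
  high 28 [185.6 -25.2  69.7] px 372.57142857142856 204.46428571428572
   x 130 11 y -33.0 -21.0 z [26. 30.]
   x 140 10 y -33.0 -22.0 z [25. 27.]
   x 150 12 y -32.0 -20.0 z [27. 30.]
   x 160 11 y -35.0 -21.0 z [24. 31.]
   x 170 32 y -37.0 -2.0 z [34. 67.]
   x 180 46 y -38.0 -1.0 z [44. 74.]
   x 190 38 y -43.0 -13.0 z [35. 71.]
   x 200 14 y -37.0 -19.0 z [25. 31.]
   x 210 10 y -35.0 -22.0 z [23. 26.]
   x 220 18 y -38.0 -15.0 z [27. 35.]
   x 230 21 y -39.0 -17.0 z [28. 34.]
  pred top 0 [375.4 205.1]
  pred top 5 [374.1 205.9]
  pred top 10 [372.9 206.7]
  arm 31 [171.3 174.2 177.9 181.5 184.5]
side black 15 [[177.0, -36.0, 61.0], [180.0, -26.0, 68.0], [187.0, -22.0, 74.0]]
  high 21 [185.3 -26.4  68.2] px 328.14285714285717 125.0
   x 130 5 y -34.0 -25.0 z [25. 27.]
   x 140 1 y -28.0 -28.0 z [30. 30.]
   x 170 7 y -36.0 -22.0 z [69. 76.]
   x 180 10 y -39.0 -21.0 z [67. 72.]
   x 190 6 y -34.0 -22.0 z [65. 70.]
   x 220 3 y -42.0 -35.0 z [31. 33.]
  pred top 0 [329.3 123. ]
  pred top 5 [329.4 124. ]
  pred top 10 [329.6 125.1]
  arm 0 
slab slopes deg [0.23 1.3 ] z 29.6 2.84
((55.160579681396484, 33.22631072998047), (61.78733825683594, 114.2406997680664), 89.9009017944336) [[-2.0, 2.4000000953674316], [112.19999694824219, 2.200000047683716], [112.30000305175781, 64.0], [-1.899999976158142, 64.19999694824219]]
bed 297 [ 0.24 -1.22] 4.82
long fence pct [-18.5  -8.9  -5.5   8.4  14.1] 49 19.1
end fence pct [-10.6  -7.9  -5.6  -1.6   2.3] 63 16.7
```

Emit:
send_rows:
  deltas:
    - [[0.01,-0.036,0],-3,-1]
    - [[0.02,-0.072,0],-6,-1]
    - [[0.03,-0.108,0],-9,-1]
    - [[0.04,-0.144,0],-12.2,-1]
    - [[0.05,-0.18,0],-12.2,-1]

```text
time_s: 16.28
ee_pos: [0.4765, -0.2197, 0.2825]
tool_rot: [-3.142, -0.0, -0.945]
ft_force: [1.2, 0.1, 0.4]
opening: 0.0
```

Emit:
send_rows:
  deltas:
    - [[0.01,-0.034,0],0,-1]
    - [[0.02,-0.068,0],0,-1]
    - [[0.03,-0.1,0],0,-1]
    - [[0.036,-0.13,0],0,-1]
    - [[0.037,-0.136,0],0,-1]

```text
time_s: 16.7
ee_pos: [0.5136, -0.3584, 0.2821]
tool_rot: [3.141, -0.002, -0.945]
ft_force: [-0.7, 0.9, -0.3]
opening: -0.0001
```

Emit:
send_rows:
  deltas:
    - [[0,0,-0.015],0,-1]
    - [[0,0,-0.03],0,-1]
    - [[0,0,-0.045],0,-1]
    - [[0,0,-0.055],0,-1]
    - [[0,0,-0.055],0,-1]

```text
time_s: 17.12
ee_pos: [0.5116, -0.3522, 0.2249]
tool_rot: [3.14, 0.004, -0.942]
ft_force: [0.0, -0.8, -0.9]
opening: -0.0003
```

Emit:
send_rows:
  deltas:
    - [[0,0,-0.012],0,-1]
    - [[0,0,-0.024],0,-1]
    - [[0,0,-0.034],0,-1]
    - [[0,0,-0.042],0,-1]
    - [[0,0,-0.045],0,-1]

```text
time_s: 17.53
ee_pos: [0.5123, -0.3519, 0.1809]
tool_rot: [3.141, 0.002, -0.941]
ft_force: [0.0, -0.2, -0.7]
opening: 0.0
```

Emit:
send_rows:
  deltas:
    - [[-0.0015,0.002,-0.001],0,-1]
    - [[-0.003,0.004,-0.002],0,-1]
    - [[-0.0045,0.006,-0.003],0,-1]
    - [[-0.0055,0.0075,-0.0037],0,-1]

```text
time_s: 17.87
ee_pos: [0.5074, -0.3447, 0.1793]
tool_rot: [-3.141, -0.001, -0.941]
ft_force: [0.1, 0.6, 0.3]
opening: -0.0003
```

```bash
python3 k.py | grep -v ' x '
```

```text
top black 93 [[175.0, -29.0, 25.0], [187.0, -21.0, 36.0], [199.0, -14.0, 69.0]]
  high 28 [187.4 -21.7  68.6] px 372.75 202.60714285714286
  pred top 0 [375.4 205.1]
  pred top 5 [374.1 205.9]
  pred top 10 [372.9 206.7]
  arm 33 [171.5 174.4 178.2 180.8 184.2]
side black 128 [[172.0, -34.0, 26.0], [188.0, -23.0, 60.0], [212.0, -9.0, 93.0]]
  high 57 [196.  -23.3  68.9] px 326.87719298245617 122.33333333333333
  pred top 0 [329.3 123. ]
  pred top 5 [329.4 124. ]
  pred top 10 [329.6 125.1]
  arm 24 [169.8 172.3 174.9 179.4 182.5]
```

View pics/keep.png

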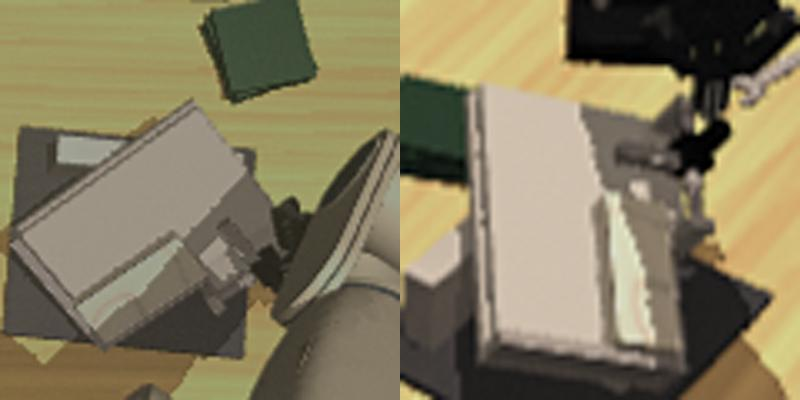

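Emit:
send_rows:
  deltas:
    - [[-0.0015,0.002,-0.001],0,-1]
    - [[-0.003,0.004,-0.002],0,-1]
    - [[-0.0045,0.006,-0.003],0,-1]
    - [[-0.006,0.008,-0.004],0,-1]
    - [[-0.0075,0.01,-0.005],0,-1]

```text
time_s: 18.38
ee_pos: [0.5001, -0.3349, 0.1741]
tool_rot: [-3.141, -0.001, -0.941]
ft_force: [1.7, -0.6, 2.0]
opening: -0.0002
```

Emit:
send_rows:
  deltas:
    - [[-0.0015,0.002,-0.001],0,-1]
    - [[-0.003,0.004,-0.002],0,-1]
    - [[-0.0045,0.006,-0.003],0,-1]
    - [[-0.006,0.008,-0.004],0,-1]

```text
time_s: 18.72
ee_pos: [0.4945, -0.3273, 0.1702]
tool_rot: [-3.141, -0.002, -0.941]
ft_force: [4.3, -4.6, 4.8]
opening: -0.0001
```

```bash
python3 k.py | egrep 'black|high|arm'
```

```text
top black 81 [[156.0, -26.0, 21.0], [167.0, -20.0, 37.0], [178.0, -15.0, 70.0]]
  high 24 [168.3 -21.2  66.8] px 367.25 205.66666666666666
  arm 32 [151.2 154.3 158.3 161.7 164.5]
side black 136 [[152.0, -34.0, 24.0], [167.0, -22.0, 59.0], [189.0, -11.0, 88.0]]
  high 54 [175.6 -22.9  70.3] px 327.4074074074074 126.94444444444444
  arm 26 [149.6 151.6 155.3 158.8 165.2]
```

Emit:
send_rows:
  deltas:
    - [[-0.0015,0.002,-0.001],0,-1]
    - [[-0.003,0.004,-0.002],0,-1]
    - [[-0.0045,0.006,-0.003],0,-1]

```text
time_s: 19.07
ee_pos: [0.4908, -0.3224, 0.1679]
tool_rot: [-3.141, -0.005, -0.941]
ft_force: [2.9, -2.0, 1.0]
opening: 0.0003
```

Emit:
send_rows:
  deltas:
    - [[-0.0015,0.002,-0.001],0,-1]
    - [[-0.003,0.004,-0.002],0,-1]

```text
time_s: 19.23
ee_pos: [0.4857, -0.3164, 0.1645]
tool_rot: [3.141, 0.002, -0.941]
ft_force: [1.2, -0.5, 1.2]
opening: -0.0
```

Emit:
send_rows:
  deltas:
    - [[-0.001,0.0014,-0.0007],0,-1]
    - [[-0.002,0.0028,-0.0014],0,-1]

```text
time_s: 19.4
ee_pos: [0.4852, -0.3153, 0.1642]
tool_rot: [-3.142, -0.004, -0.94]
ft_force: [3.1, -10.2, 5.4]
opening: 0.0002
```

Emit:
send_rows:
  deltas:
    - [[-0.0008,0.0011,-0.0005],0,-1]
    - [[-0.001,0.0014,-0.0007],0,-1]
    - [[-0.001,0.0014,-0.0007],0,-1]

```text
time_s: 19.65
ee_pos: [0.4852, -0.3152, 0.1643]
tool_rot: [-3.141, -0.007, -0.94]
ft_force: [2.8, -10.3, 4.9]
opening: -0.0002
```

```bash
python3 k.py | egrep 'black|high|arm'
```

```text
top black 79 [[139.0, -26.0, 23.0], [151.0, -21.0, 37.0], [163.0, -14.0, 69.0]]
  high 19 [151.1 -20.4  67.9] px 363.1578947368421 208.1578947368421
  arm 20 [141.3 142.6 144.9 147.2 148.5]
side black 135 [[135.0, -33.0, 23.0], [150.0, -21.0, 61.0], [173.0, -10.0, 91.0]]
  high 52 [158.6 -24.4  70.6] px 327.8269230769231 130.48076923076923
  arm 10 [140.2 141.5 143.8 144.4 146.3]
```

Emit:
send_rows:
  deltas:
    - [[-0.0015,0.002,-0.001],0,-1]
    - [[-0.002,0.0027,-0.0014],0,-1]
    - [[-0.002,0.0027,-0.0014],0,-1]

```text
time_s: 20.0
ee_pos: [0.485, -0.3149, 0.1643]
tool_rot: [-3.14, -0.014, -0.94]
ft_force: [4.9, -18.0, 6.8]
opening: -0.0001
```

Emit:
send_rows:
  deltas:
    - [[0.004,-0.0055,0.003],0,-1]
    - [[0.008,-0.011,0.006],0,-1]
    - [[0.01,-0.014,0.02],0,-1]
    - [[0.01,-0.014,0.05],0,-1]
    - [[0.01,-0.014,0.09],0,-1]

```text
time_s: 20.42
ee_pos: [0.4892, -0.3224, 0.2487]
tool_rot: [3.139, 0.009, -0.941]
ft_force: [1.8, -0.9, 0.6]
opening: 0.0001
```

Emit:
send_rows:
  deltas:
    - [[-0.03,0.03,0.02],0,-1]
    - [[-0.06,0.06,0.03],0,-1]
    - [[-0.09,0.09,0.03],0,-1]
    - [[-0.1,0.12,0.03],0,-1]
    - [[-0.1,0.16,0.03],0,-1]

```text
time_s: 20.83
ee_pos: [0.3874, -0.1625, 0.2808]
tool_rot: [3.14, 0.003, -0.943]
ft_force: [1.8, 0.3, 0.0]
opening: 0.0001
```

Emit:
send_rows:
  deltas:
    - [[0,0.04,0],0,-1]
    - [[0,0.08,0],0,-1]
    - [[0,0.12,0],0,-1]
    - [[0,0.16,0],0,-1]
    - [[0,0.16,0],0,-1]

```text
time_s: 21.25
ee_pos: [0.3899, 0.0017, 0.281]
tool_rot: [3.141, 0.003, -0.934]
ft_force: [1.0, -0.2, 0.2]
opening: 0.0003
```

```bash
python3 k.py | egrep 'black|high|arm'; python3 j.py fin.png; python3 - <<'E'
from h import *
import pickle
c=cam('top'); d=cam('side')
for n,i in(('top',c),('side',d)):
    z=pickle.load(open(n+'0.pkl','rb')); print(n,'slab-ROI ok')
E
```

```text
top black 90 [[140.0, -33.0, 28.0], [151.0, -21.0, 37.0], [161.0, -16.0, 71.0]]
  high 29 [150.1 -25.1  69.6] px 363.48275862068965 210.3793103448276
  arm 21 [140.6 142.2 144.9 146.6 148.2]
side black 12 [[140.0, -36.0, 63.0], [145.0, -31.0, 69.0], [151.0, -24.0, 73.0]]
  high 14 [147.3 -31.5  69.7] px 329.7142857142857 133.0
  arm 0 
slab slopes deg [-6.7   0.26] z 22.1 2.33
((15.230501174926758, 33.00860595703125), (34.06631088256836, 64.52836608886719), 8.607438087463379) [[-6.400000095367432, 62.400001525878906], [3.200000047683716, -1.399999976158142], [36.900001525878906, 3.700000047683716], [27.200000762939453, 67.5]]
bed 289 [ 0.26 -0.57] 4.69
long fence pct [-11.3  -9.1  -6.4   2.3  10.5] 26 17.0
end fence pct [-10.3  -8.6  -5.3  -1.4   2.9] 67 16.6
top slab-ROI ok
side slab-ROI ok
```

```bash
python3 - <<'E'
from slab import *
import pickle
print(arm.state()['opening'],arm.state()['ft_force'])
for n in('top','side'):
    c=cam(n); L=np.nan_to_num((c['P']-O)@N*1000,nan=-999); px=c['pixels'].max(-1)
    z0=pickle.load(open(n+'0.pkl','rb')); L0=np.nan_to_num((z0['P']-O)@N*1000,nan=-999)
    for nm,A,p in(('before',L0,z0['pixels'].max(-1)),('after',L,px)):
        a=(A[...,0]>120)&(A[...,0]<200)&(A[...,1]>3)&(A[...,1]<32)&(A[...,2]>14)&(A[...,2]<36); q=A[a]; print(n,nm,'arm hist x',np.histogram(q[:,0],np.arange(120,201,5))[0])
        b=(A[...,0]>125)&(A[...,0]<215)&(A[...,1]>-45)&(A[...,1]<-5)&(A[...,2]>60)&(A[...,2]<80); q=A[b]; v,u=np.nonzero(b); print('   post top',len(q),q.mean(0).round(1),u.mean().round(2),v.mean().round(2))
    s=(L[...,0]>-15)&(L[...,0]<129)&(L[...,1]>-10)&(L[...,1]<75)&(L[...,2]>22)&(L[...,2]<37); q=L[s]
    print(n,'slab',len(q),'x',np.percentile(q[:,0],[1,50,99]).round(1),'y',np.percentile(q[:,1],[1,50,99]).round(1),'z',np.median(q[:,2]).round(1))
    for x in(10,40,70,100):
        e=q[(q[:,0]>x)&(q[:,0]<x+25)]; print('    x',x,'y edges',np.percentile(e[:,1],[3,97]).round(1)) if len(e) else 0
# bystanders
    d0=z0['P'];d1=c['P']; m=(d0[...,2]>.015)&(d0[...,2]<.03)&(d0[...,0]>.3)&(d0[...,0]<.75)&(d0[...,1]>.12)&(d0[...,1]<.3); ok=np.isfinite(d1[...,2]); print('  square/disc same-height frac',(abs(d1[...,2]-d0[...,2])[m&ok]<.012).mean().round(3))
E
```

```text
-0.0003331144999661542 [-0.0622812  -1.0627859   0.40349756]
top before arm hist x [ 0  0  0  0  0  0  0  0  0  0 11 12 13  0  0  0]
   post top 26 [185.6 -26.5  69.1] 372.65 204.62
top after arm hist x [10 10 10 13 11 11  0  0  0  0  0  0  0  0  0  0]
   post top 27 [149.6 -26.4  68.9] 363.56 210.59
top slab 521 x [  4.9  70.1 128.2] y [ 3.4 32.4 60.5] z 27.7
    x 10 y edges [ 5.7 58.4]
    x 40 y edges [ 6.  60.3]
    x 70 y edges [ 5.9 59.4]
    x 100 y edges [ 5.4 58.4]
  square/disc same-height frac 0.993
side before arm hist x [0 0 0 0 0 0 0 0 0 5 9 8 5 0 0 0]
   post top 23 [182.4 -26.7  68.9] 328.0 125.17
side after arm hist x [0 0 0 0 0 0 0 0 0 0 0 0 0 0 0 0]
   post top 12 [148.  -31.2  69.6] 329.92 132.83
side slab 128 x [-8.2 18.7 98.9] y [ 0.5 30.7 60. ] z 28.4
    x 10 y edges [ 4.3 59.3]
    x 40 y edges [ 0.6 59. ]
    x 70 y edges [24.  55.4]
    x 100 y edges [59.3 59.3]
  square/disc same-height frac 0.999
```

```bash
python3 -c "
from plant import arm
print(arm.sign_off())"
```

```text
the job is handed in; nothing more can be done
None
```

I laid the slab on the bed, it slid home, and I latched the keeper. The job was handed in at about 21 s; no verdict is reported.

**Laying it down:** I gripped the slab across its width. The tool can only point straight down, so I let the slab pivot in the pads against the sloping bed. It was flat to within about 0.3 degrees, measured on the part in view. Contact force peaked at about 18 N against the limit of 60 N. It was held about 39 degrees off the long fence rather than lengthwise along it, because a vertical tool cannot hold it both lengthwise and flat.

**Sliding home:** I lowered the slab between loosened fingers, and it jammed at about 27 degrees to the long fence. I moved the closed fingers in from its uphill side; the force reading stayed near zero, and the slab came free and slid home.

**Keeper:** I pushed the post with the closed fingers. The force rose to about 8 N, dropped, then met a hard stop at about 19 N. I then backed the arm clear.

**Last checks:**
- **Slab:** its edges lie parallel to the fences, within about 1 degree. The top camera reads about 3 mm too far in x and in y. I put that down to my estimate of the nest position, since every fixture shows the same shift, so the exact fit to the fences is only known to 2–3 mm.
- **Keeper travel:** it moved about 36 mm in the top view and 35–38 mm in the side view. That puts its end at about 44–45 mm, past the 41 mm needed.
- **Other stones:** the square and disc have not moved. I did not check the vase, tumbler and candle by numbers.
- **Not fully seen:** the final side view of the slab was partly hidden by the robot arm, and my picture limit was used up, so the last checks rest on depth data only.

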